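Lock the winder shaft with a linchpin

TASK

Take the linchpin (the pin with the wire ring) from its wooden stand, feel for the cross hole in the square nose of the bench winder's shaft and push the pin fully home from above with its ring towards the shaft's free end. Then swing the stiff ring down over the end of the shaft as far as it goes, so that it locks against the pin, and let go. Do not force anything: push on the winder with less than 30 N throughout, and leave the other things on the bench where they are.

Things in the scene. Friction and masses are not known exactly. Their poses are not given: they have to be found in the camera images.
- bearing: Bench winder: fixed green pedestal (base plate 90 x 120 x 12 mm, column 44 x 56 mm, 120 mm high) with a horizontal shaft 95 mm above the bench. Origin: centre of the base's underside; x along the shaft to its free end, z up. A pulley of 76 mm diameter sits some 45 mm from the origin; the shaft ends in a square nose 24 x 24 mm, 44 mm long, flat on top. Nothing moves.
- hole (a point): Nominal mouth of the cross hole on the nose's flat top, 107 mm above the bench; axes as the pedestal. The shaft was clamped by hand: the true hole lies on this x line up to 12 mm nearer or farther, to be found by eye or feel. Hole: vertical, 11.5 mm wide with 1 mm chamfer, through the 24 mm nose, which runs from 30 mm behind the true hole to 14 mm beyond it.
- pin_head (a point): The linchpin: centre of its head, a grip block 14 x 14 mm in plan reaching 12 mm above this point and 20 mm below; z up along the pin, x towards the side where the ring hangs. Below the block a collar, 22 mm wide, 20 to 24 mm under this point, whose underside seats on the shaft.
- ring_far (a point): Middle of the ring's far wire, 42 mm from its hinge. The ring is 4 mm wire, 48 mm wide between wire centres (sides parallel from 10 to 31 mm from the hinge, then narrowing to 22 mm wide at the far wire). Its hinge runs along the pin's y axis, 14 mm below point pin_head.
- ring (a joint): Angle of the ring about its hinge (rad): 0 when it stands straight out, level, along the pin's x axis; negative raised; positive swung down; 1.43 is its stop, hanging beside the pin's shank and locked. It is stiff (about 2 N at the far wire) and stays where it is left.
- stand_lock: Fixed wooden cube, 60 mm, with a 14 mm hole 45 mm deep, holding the linchpin; origin at the centre of its underside.
- stand_plain: Fixed wooden cube like the other, holding a plain pin without a ring; origin at the centre of its underside.
- plain_pin: Bystander: plain steel pin without ring, round head 24 mm across and 7 mm high; origin under its head.
- reagent: Bystander: amber bottle, 52 mm in diameter, 125 mm high; origin at the base.
- jar: Bystander: white jar, 52 mm in diameter, 50 mm high; origin at the base.
- screwdriver: Bystander: screwdriver lying on the bench, handle to its -x.
- wrench: Bystander: wrench lying on the bench along its x.
- washer: Bystander: steel ring lying flat, 44 mm across, 6 mm high.
- bushing: Bystander: upright brass cylinder, 28 mm in diameter, 30 mm high; origin at the base.
- carton: Bystander: cardboard carton 70 x 110 x 50 mm; origin at the base.
- pin: The linchpin again, origin under its collar on the pin's axis, 24 mm below point pin_head, same axes. Below it the 10 mm shank is 38 mm long, its end 8 mm across with a 1.5 mm chamfer. About 0.1 kg; it stands loosely in the drilled wooden stand, collar resting on top.
Mind the look-alikes: they are no part of the job. Of the things that look like the bearing, the smallest one is meant.

How it is judged:
By the outcome, as a careful person would: the job done as asked, in the order asked, and still so for the second after the job is handed in, with the robot touching nothing.
It also fails if it takes over 72 s, if anything falls off the work surface, if the arm or the gripper's body presses on something with over 40 N, if the wrist force passes 120 N, or if a joint passes its speed limit or range.

ROBOT

A 6-joint arm with a two-finger parallel gripper is mounted at the origin on the work surface. World frame = base frame: x ahead of the robot, y to its left, z up, the work surface at z = 0. Lengths are in m, angles in rad, forces in N, time in s.
With the tool pointing down it reaches from about 0.25 to 0.85 m from the base axis. Payload 12.5 kg.
Tool frame: the origin (TCP) lies at the very end of the fingers, on their centre line; the grasp point (between the pads) lies 19 mm behind it (bot.pinch_z is the distance from the TCP to the grasp point, in m); z points along the fingers, y is the direction in which the jaws open and shut (so a half turn about z gives the same grasp; the last joint's range is limited). The gripper opens to 93 mm and grips with 3 to 60 N. Pads are 15 mm wide; open, the fingers measure 128 mm over their backs; the gripper's body (75 mm by 188 mm) begins 65 mm behind the grasp point.
Start: joints at [-1.191, 0.351, 1.652, -0, 1.139, -0.085], TCP at [0.247, -0.492, 0.219] pointing down, gripper open.
Joint ranges: [-2.75, 2.75], [-0.79, 2.1], [0.01, 2.65], [-1.57, 4.71], [0.07, 3.14], [-2.87, 2.87]. Speed limits (rad/s): [2.22, 2.22, 2.79, 3.14, 3.14, 3.14].

INTERFACE

Orientations are given as a rotation vector (axis times angle).
In Python, from bench import bot, vision gives the robot as it stands. The module is installed in compiled form; this text tells all that it offers.
- The arm moves only by the shell command python3 -m creep 'ROWS' [FORCE]. ROWS is JSON, one flat list of numbers, 5 for each row, row after row: the finger opening in m, from 0 to 0.093, then the shift along the world's x, y, z in m, then the turn about the world's z in rad. In form: [hand, x, y, z, twist, hand, x, y, z, twist, ...]. A call has 1 to 12 rows; each row is the pose to reach, as a shift and turn from the pose commanded when the call began; what a row does not reach only later rows make up. A row lasts 1/8 s, in which the tool goes at most 62.5 mm and 10.7 degrees, less where a joint would pass 70% of its speed; a pose out of reach is approached as far as the arm can. A call with a gripper value outside its range is refused whole. The fingers move at their own pace and stop on an object; FORCE is the grip in N (left out, the last holds). Time passes only in rows, so rows that repeat a pose let the fingers close. It gives the time, the measured TCP pose, the force and the opening at its end, in the units of the state.
- bot.state(): the state, without advancing time (a new reading comes with each control period).
- vision.snapshot(name): name is "scene" or "top"; returns the picture (420x560x3 uint8, red, green, blue); there is no depth.
- vision.camera_info(name): a dict with "K" (3x3 intrinsics, pixels), "R" (3x3) and "t" (3): a world point X has camera coordinates R X + t. Camera axes: x right, y down, z forward; pixel columns grow to the right and rows downward; lengths in m; the calibration is good to about 2 mm. A picture is of the moment at which its call begins. camera_info takes no time and is no camera call.
- bot.sign_off(): hands the job in, once; it reports no verdict.
The state is a dict: "time_s": time; "q": joint angles; "joint_velocities": joint speeds; "effort": joint torques, N m; "ee_pos": TCP position; "tcp_rot": TCP orientation; "ft_force": force on the tool from outside, world axes, zero at the start; "wrist_torque": the same for the moment, N m; "finger_gap": opening from 0.0 (shut) to 1.0 (fully open).
Only numpy, scipy, OpenCV 4.12 (cv2) and the standard library are available. Lean on these libraries where they do the work, as an engineer would, in place of code of your own. Each camera call takes 0.05 s, during which the arm holds its last target.

## Working session

There is one attempt and no reset: what is moved stays moved. The work goes in short steps, Python scripts to look and compute and a shell command to move; the robot and the scene stay as the last step left them, time stands still between calls to the robot, and variables do not carry over. Pictures are saved under pics/ and viewed, and the job is handed in when it is done.

```bash
mkdir -p pics
python3 - <<'E'
from bench import bot, vision
import cv2
s=bot.state(); print(s)
for n in("scene","top"):
    cv2.imwrite(f"pics/{n}0.png",vision.snapshot(n)[:,:,::-1]); print(n,vision.camera_info(n))
print(bot.pinch_z)
E
```

```text
{'time_s': 0.0, 'q': array([-1.19059626e+00,  3.51233345e-01,  1.65239721e+00, -4.30826604e-05,
        1.13911426e+00, -8.46248141e-02]), 'joint_velocities': array([ 0.00026521,  0.0008234 , -0.00131339, -0.00136289,  0.00046938,
       -0.00188731]), 'effort': array([-1.43917976e-03, -4.97335196e+01, -2.85259938e+01,  6.97849947e-02,
        2.57567730e-02, -8.22289667e-05]), 'ee_pos': array([ 0.24642192, -0.49133068,  0.21811323]), 'tcp_rot': array([-3.05601657e+00, -7.23356167e-01,  3.27157149e-04]), 'ft_force': array([-0.196587  ,  0.0605766 , -0.09874071]), 'wrist_torque': array([ 0.06506514, -0.01713107,  0.00623347]), 'finger_gap': 1.0003551299416151}
scene {'K': array([[379.15421133,   0.        , 272.63185019],
       [  0.        , 379.15421133, 209.59817674],
       [  0.        ,   0.        ,   1.        ]]), 'R': array([[-8.13190835e-01,  5.81997112e-01, -1.65046541e-04],
       [ 4.41793131e-01,  6.17107280e-01, -6.51150853e-01],
       [-3.78866065e-01, -5.29582823e-01, -7.58948311e-01]]), 't': array([ 0.47050696, -0.08293867,  1.29895126])}
top {'K': array([[459.15730799,   0.        , 291.89949615],
       [  0.        , 459.15730799, 214.10874762],
       [  0.        ,   0.        ,   1.        ]]), 'R': array([[ 0.00538157, -0.99992638, -0.01087504],
       [-0.99390045, -0.00415059, -0.11020286],
       [ 0.11014961,  0.01140178, -0.99384962]]), 't': array([-0.10903195,  0.48838857,  1.32453484])}
0.0188
```

View pics/scene0.png

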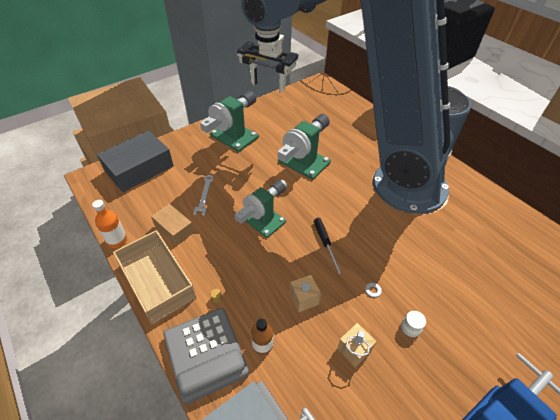

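View pics/top0.png

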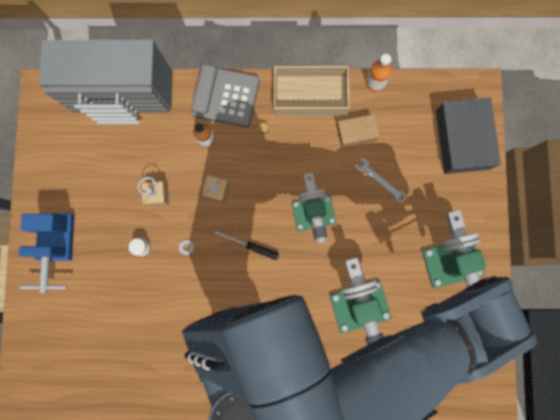

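Candidates:
- **Bearing:** the winders are at top (315,210), (360,305) and (455,262). The (315,210) one looks smallest.
- **Pin:** the ringed pin is at top (150,188). The stand at (215,188) holds the plain pin, and the washer at (186,247) is not a pin.

I'll check these in close crops.

Run:
```python
import cv2,numpy as np
t=cv2.imread("pics/top0.png");s=cv2.imread("pics/scene0.png")
def c(im,x,y,w,h,k): return cv2.resize(im[y:y+h,x:x+w],None,fx=k,fy=k,interpolation=cv2.INTER_CUBIC)
a=c(t,120,150,50,75,8);b=c(t,280,165,75,75,8)[:, :400] if 0 else c(t,285,165,50,75,8)
cv2.imwrite("pics/c1.png",np.hstack([a,b]))
a=c(s,325,315,50,75,8);b=c(s,225,170,75,75,8)[:, :400] if 0 else c(s,230,170,65,75,6)
cv2.imwrite("pics/c2.png",np.hstack([a,cv2.resize(b,(390,600))]))
```

```text
(no output)
```

View pics/c1.png

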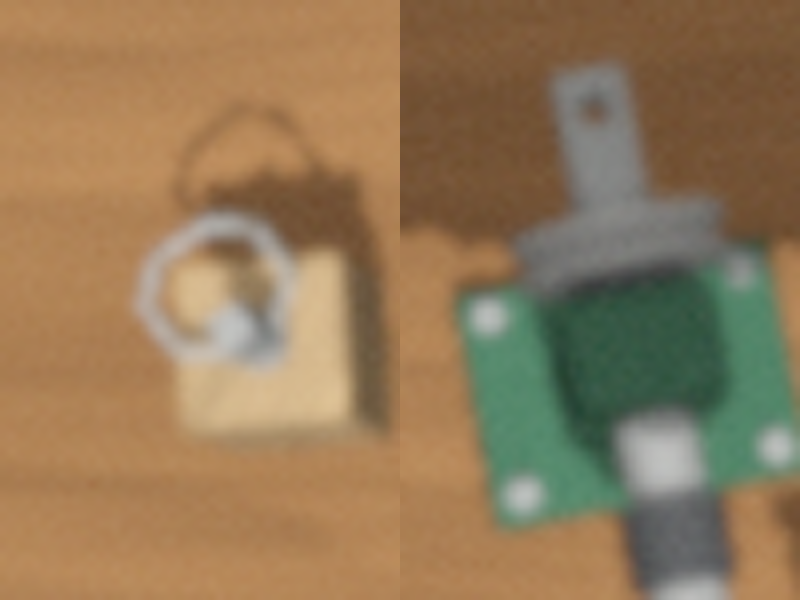

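View pics/c2.png

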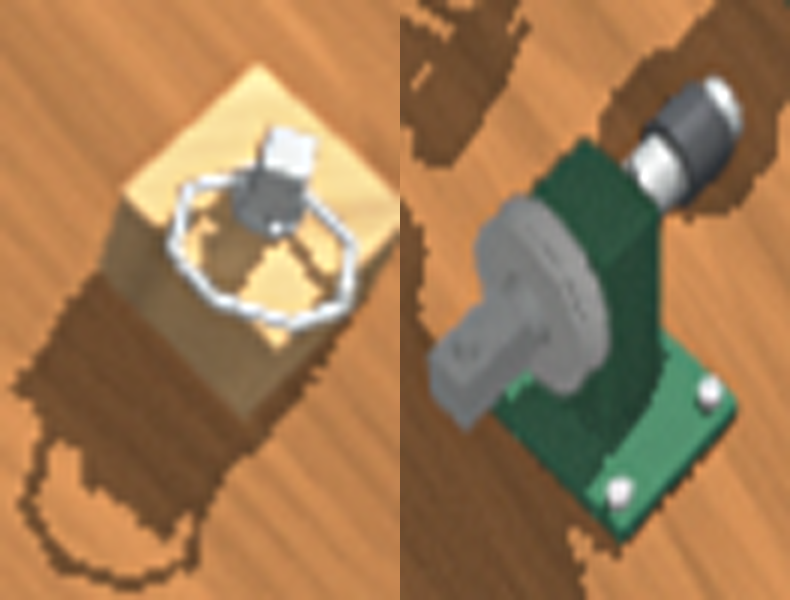

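```bash
cat > h.py <<'E'
import numpy as np,cv2
from bench import bot,vision
from scipy.optimize import least_squares
C={n:vision.camera_info(n) for n in("scene","top")}
def ray(n,p):
    c=C[n];o=-c["R"].T@c["t"];d=c["R"].T@np.linalg.solve(c["K"],[p[0],p[1],1]);return o,d/np.linalg.norm(d)
def onz(n,p,z):
    o,d=ray(n,p);return o+d*(z-o[2])/d[2]
def proj(n,X):
    c=C[n];v=c["K"]@(c["R"]@np.asarray(X)+c["t"]);return v[:2]/v[2]
def tri(a,b):
    (o,d),(p,e)=ray("scene",a),ray("top",b)
    s,t=np.linalg.lstsq(np.stack([d,-e],1),p-o,rcond=None)[0];A=o+s*d;B=p+t*e
    return (A+B)/2,np.linalg.norm(A-B)
E
python3 - <<'E'
from h import *
T=lambda x,y:((x+.5)/8-.5)
tp=lambda x,y:(120+(x+.5)/8-.5,150+(y+.5)/8-.5)
sp=lambda x,y:(325+(x+.5)/8-.5,315+(y+.5)/8-.5)
bt=lambda x,y:(285+(x-400+.5)/8-.5,165+(y+.5)/8-.5)
# stand top corners z=.06 : top crop
for p in [(178,258),(350,250),(350,428),(185,430)]: print("stand top",onz("top",tp(*p),.06))
for p in [(258,65),(122,190),(398,205)]: print("stand scene",onz("scene",sp(*p),.06))
print("head top: top",onz("top",tp(232,325),.096),"scene",onz("scene",sp(290,150),.096),tri(sp(290,150),tp(232,325)))
print("nose")
for p in [(593,103),(552,72),(628,62),(578,205),(648,200)]: print(p,onz("top",bt(*p),.107))
print("hole scene", onz("scene",(230+(467-400)/6,170+348/8),.107))
print("base corners z=.012")
for p in [(460,295),(770,240),(800,470),(500,528)]: print(onz("top",bt(*p),.012))
# reference length check of other winders base px
from scipy.spatial.transform import Rotation as R
print(R.from_rotvec(bot.state()["tcp_rot"]).as_matrix().round(3))
E
```

```text
stand top [0.57764463 0.32893783 0.06      ]
stand top [0.58079829 0.26646403 0.06      ]
stand top [0.51569537 0.26409769 0.06      ]
stand top [0.51473399 0.32378903 0.06      ]
stand scene [0.52021315 0.26739433 0.06      ]
stand scene [0.57955681 0.27221982 0.06      ]
stand scene [0.51697186 0.32252072 0.06      ]
head top: top [0.54726849 0.29646557 0.096     ] scene [0.54667975 0.29929044 0.096     ] (array([0.54677779, 0.29804113, 0.09418927]), np.float64(0.002485376690819481))
nose
(593, 103) [ 0.58307412 -0.1538935   0.107     ]
(552, 72) [ 0.59401018 -0.13957388  0.107     ]
(628, 62) [ 0.59764144 -0.16608613  0.107     ]
(578, 205) [ 0.5470677  -0.14873031  0.107     ]
(648, 200) [ 0.54891386 -0.17304905  0.107     ]
hole scene [ 0.58079323 -0.15052666  0.107     ]
base corners z=.012
[ 0.52852999 -0.10681221  0.012     ]
[ 0.54968911 -0.22237905  0.012     ]
[ 0.4635801  -0.23314459  0.012     ]
[ 0.4415362  -0.12208616  0.012     ]
[[ 0.894  0.448 -0.   ]
 [ 0.448 -0.894  0.001]
 [ 0.    -0.001 -1.   ]]
```

Run:
```python
import cv2,numpy as np
t=cv2.imread("pics/top0.png");s=cv2.imread("pics/scene0.png")
def c(im,x,y,w,h,k): return cv2.resize(im[y:y+h,x:x+w],None,fx=k,fy=k,interpolation=cv2.INTER_CUBIC)
for n,im,x,y in(("l1",t,133,172),("l2",s,342,324)):
    o=c(im,x,y,30,26,20)
    cv2.imwrite(f"pics/{n}.png",o)
a=c(t,300,168,20,30,20)
b=c(s,232,202,20,30,20)
cv2.imwrite("pics/l3.png",np.hstack([a,b]))
```

```text
(no output)
```

View pics/l1.png

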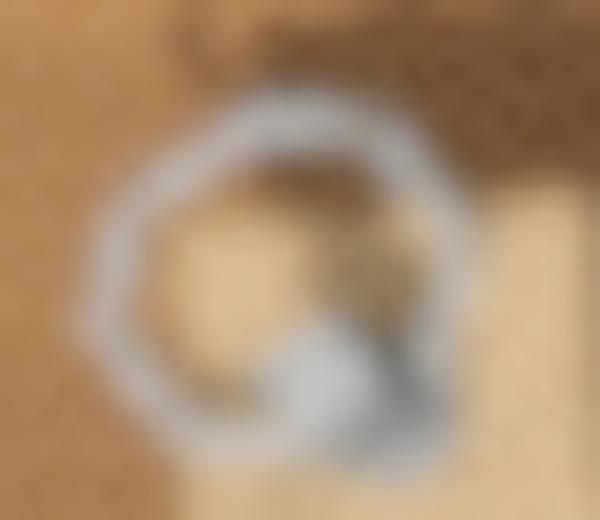

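View pics/l2.png

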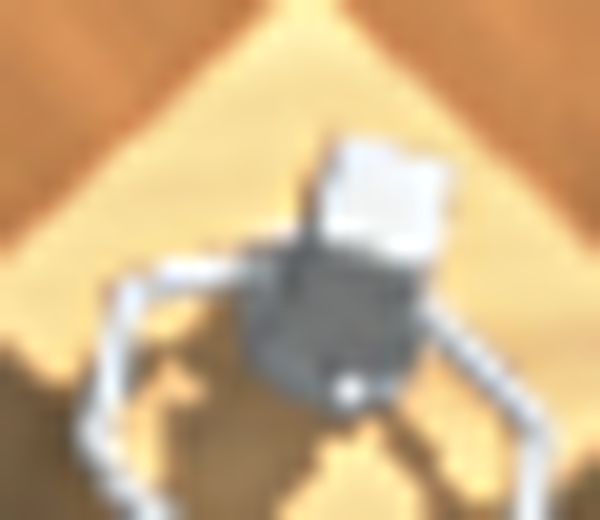

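View pics/l3.png

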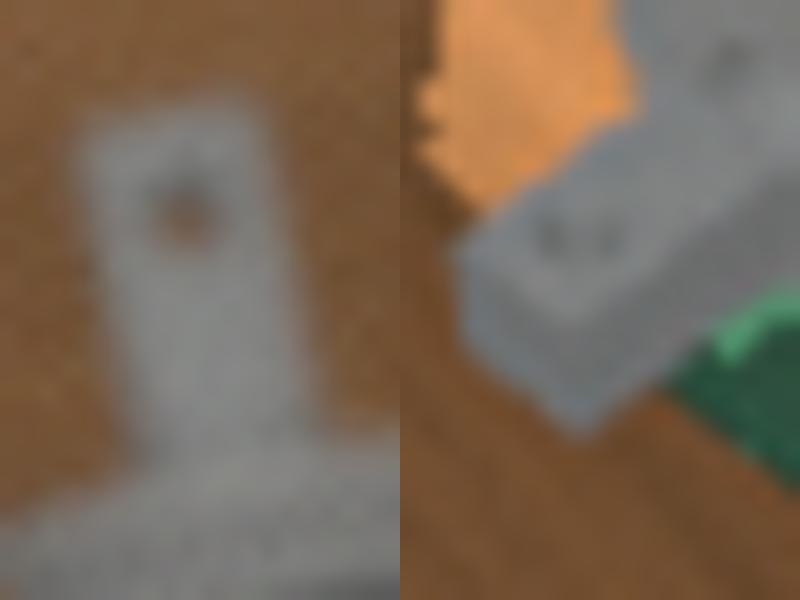

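Run:
```python
import cv2,numpy as np
t=cv2.imread("pics/top0.png");s=cv2.imread("pics/scene0.png")
def c(im,x,y,w,h,k):
    o=cv2.resize(im[y:y+h,x:x+w],None,fx=k,fy=k,interpolation=cv2.INTER_CUBIC)
    for i in range(0,w,5): cv2.putText(o,str(x+i),(int((i+.5)*k)-8,10),0,.3,(0,0,255)); cv2.line(o,(int((i+.5)*k),12),(int((i+.5)*k),h*k),(0,0,255),1)
    for i in range(0,h,5): cv2.putText(o,str(y+i),(0,int((i+.5)*k)),0,.3,(255,0,0)); cv2.line(o,(0,int((i+.5)*k)),(w*k,int((i+.5)*k)),(255,0,0),1)
    return o
cv2.imwrite("pics/m.png",np.hstack([c(t,135,172,25,28,16),c(s,343,327,25,28,16)]))
```

```text
(no output)
```

View pics/m.png

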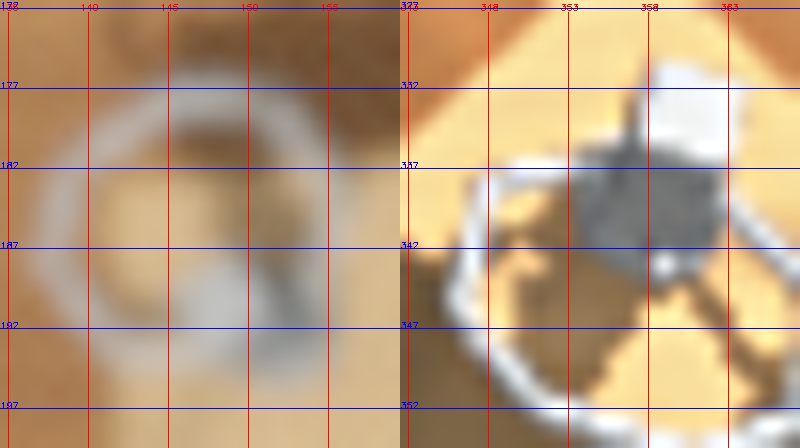

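Run:
```python
from h import *
s2=lambda x,y:(342+(x+.5)/20-.5,324+(y+.5)/20-.5)
P=np.array([onz("scene",s2(*p),.096) for p in [(340,135),(450,160),(435,260),(320,230)]])
print(P.round(4),P.mean(0))
for i in range(4):
    d=P[(i+1)%4]-P[i];print(np.linalg.norm(d),np.degrees(np.arctan2(d[1],d[0])))
cs=lambda x,y:(325+(x+.5)/8-.5,315+(y+.5)/8-.5)
S={"a":(190,190),"b":(175,243),"c":(215,300),"d":(287,322),"e":(348,300),"f":(352,245)}
Tp={"1":(143,193.5),"2":(138,187),"3":(139.5,181.5),"4":(145.5,177.8),"5":(151.5,177.7),"6":(155,184)}
for k,v in S.items():
    print(k,[(j,*(tri(cs(*v),w)[0]*1000).round(0),round(tri(cs(*v),w)[1]*1e3,1)) for j,w in Tp.items() if tri(cs(*v),w)[1]<.006])
```

```text
[[0.5459 0.2911 0.096 ]
 [0.5378 0.3005 0.096 ]
 [0.5474 0.3079 0.096 ]
 [0.5555 0.2979 0.096 ]] [0.54665896 0.29934456 0.096     ]
0.012440531863461965 130.70967052727391
0.012172263733210642 37.59395327898891
0.012943868526736664 -51.16374175536207
0.011788134604911423 -144.9279037655746
a [('5', np.float64(581.0), np.float64(290.0), np.float64(99.0), np.float64(4.8)), ('6', np.float64(569.0), np.float64(286.0), np.float64(73.0), np.float64(0.6))]
b [('5', np.float64(586.0), np.float64(296.0), np.float64(79.0), np.float64(2.0)), ('6', np.float64(574.0), np.float64(292.0), np.float64(52.0), np.float64(2.4))]
c [('4', np.float64(586.0), np.float64(314.0), np.float64(76.0), np.float64(1.4))]
d [('3', np.float64(575.0), np.float64(330.0), np.float64(77.0), np.float64(1.8))]
e [('1', np.float64(544.0), np.float64(330.0), np.float64(46.0), np.float64(3.9)), ('2', np.float64(558.0), np.float64(335.0), np.float64(78.0), np.float64(4.7))]
f [('1', np.float64(541.0), np.float64(323.0), np.float64(68.0), np.float64(3.8)), ('2', np.float64(554.0), np.float64(328.0), np.float64(98.0), np.float64(4.6))]
```

```bash
python3 -m creep '[0.093,0,0,0.06,0, 0.06,0,0,0.08,0, 0.034,0.03,0.06,0.08,0.15, 0.034,0.05,0.12,0.08,0.3, 0.034,0.07,0.18,0.08,0.48, 0.034,0.09,0.24,0.08,0.65, 0.034,0.12,0.3,0.08,0.82, 0.034,0.14,0.36,0.08,1.0, 0.034,0.16,0.42,0.08,1.18, 0.034,0.19,0.48,0.08,1.35, 0.034,0.21,0.54,0.08,1.52, 0.034,0.23,0.6,0.08,1.7]' 20
```

```text
time_s: 1.6
ee_pos: [0.4708, 0.0929, 0.2985]
tcp_rot: [-1.466, -2.779, 0.0]
ft_force: [1.4, 0.1, 0.8]
finger_gap: 0.364
```

```bash
python3 -m creep '[0.034,0.02,0.06,0,0.05, 0.034,0.045,0.12,0,0.05, 0.034,0.065,0.17,0,0.05, 0.034,0.07,0.19,-0.03,0.05, 0.034,0.07,0.19,-0.06,0.05, 0.034,0.07,0.19,-0.09,0.05, 0.034,0.07,0.19,-0.15,0.05,0.034,0.07,0.19,-0.15,0.05,0.034,0.07,0.19,-0.15,0.05]'
python3 - <<'E'
from h import *
from scipy.spatial.transform import Rotation as R
s=bot.state();print(s["ee_pos"],s["q"],R.from_rotvec(s["tcp_rot"]).as_matrix().round(3))
for n in("scene","top"): cv2.imwrite(f"pics/{n}1.png",vision.snapshot(n)[:,:,::-1])
t=cv2.imread("pics/top1.png");s=cv2.imread("pics/scene1.png")
c=lambda im,x,y:cv2.resize(im[y:y+75,x:x+50],None,fx=8,fy=8,interpolation=2)
cv2.imwrite("pics/g1.png",np.hstack([c(t,125,150),c(s,335,295)]))
E
```

```text
time_s: 2.72
ee_pos: [0.5414, 0.2811, 0.1506]
tcp_rot: [1.404, 2.809, 0.002]
ft_force: [-0.6, -0.3, 1.1]
finger_gap: 0.365
[0.54140617 0.28113757 0.15059912] [ 4.02640245e-01  5.30665332e-01  1.55450391e+00  2.29193791e-05
  1.05454374e+00 -2.41369173e-01] [[-0.6    0.8    0.002]
 [ 0.8    0.6    0.001]
 [-0.     0.002 -1.   ]]
```

View pics/g1.png

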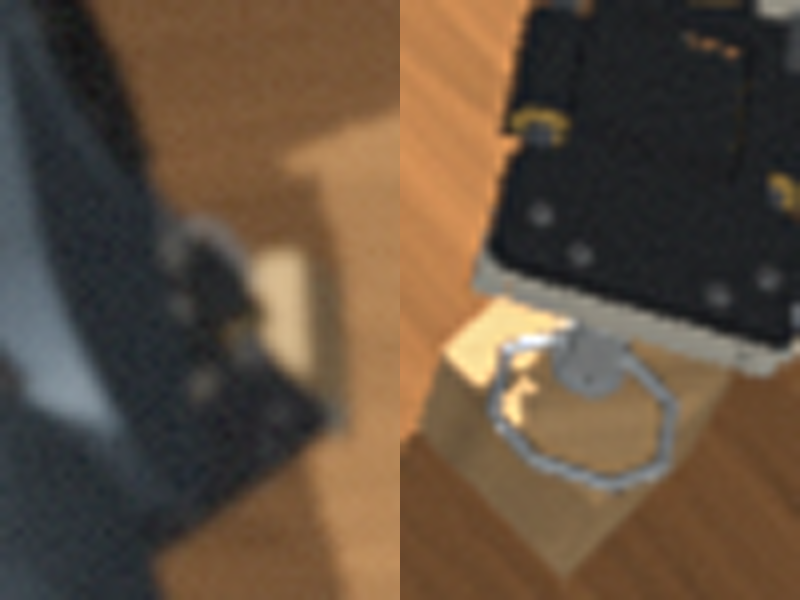

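```bash
python3 -m creep '[0.034,0.0055,0.0175,0,0, 0.034,0.0055,0.0175,0,0, 0.034,0.0055,0.0175,-0.03,0,0.034,0.0055,0.0175,-0.045,0,0.034,0.0055,0.0175,-0.045,0]'
python3 - <<'E'
from h import *
s=bot.state();print(s["ee_pos"],s["ft_force"])
for n in("scene",): cv2.imwrite(f"pics/{n}2.png",vision.snapshot(n)[:,:,::-1])
s=cv2.imread("pics/scene2.png")
cv2.imwrite("pics/g2.png",cv2.resize(s[300:375,325:405],None,fx=8,fy=8,interpolation=2))
E
```

```text
time_s: 3.45
ee_pos: [0.5457, 0.2978, 0.1032]
tcp_rot: [-1.404, -2.809, 0.002]
ft_force: [-0.2, 0.8, 0.6]
finger_gap: 0.366
[0.54572423 0.29783    0.10321782] [-0.24480133  0.78868253  0.63460345]
```

View pics/g2.png

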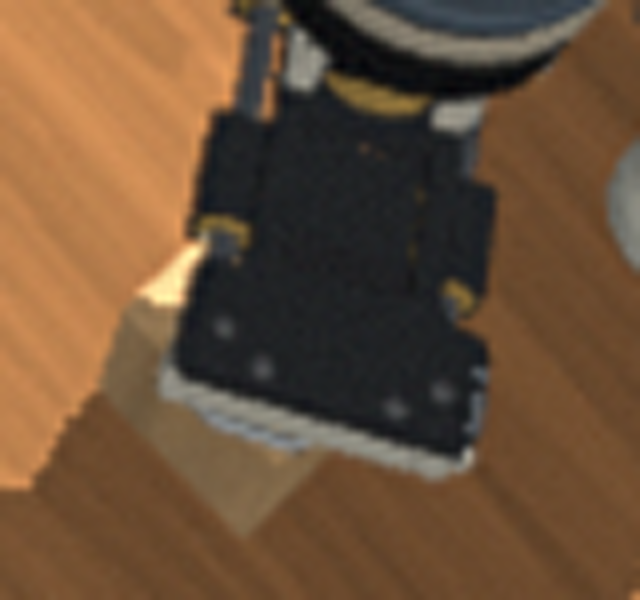

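```bash
python3 -m creep '[0.034,0.001,0.0005,-0.012,0, 0.034,0.001,0.0005,-0.022,0,0.034,0.001,0.0005,-0.029,0,0.034,0.001,0.0005,-0.03,0,0.034,0.001,0.0005,-0.03,0]'
```

```text
time_s: 4.12
ee_pos: [0.5472, 0.2988, 0.0737]
tcp_rot: [1.404, 2.81, 0.0]
ft_force: [-0.2, -0.4, 0.2]
finger_gap: 0.363
```

```bash
python3 -m creep '[0.005,0,0,0,0,0.005,0,0,0,0,0.005,0,0,0,0,0.005,0,0,0,0,0.005,0,0,0,0,0.005,0,0,0,0]' 25
```

```text
time_s: 4.88
ee_pos: [0.5472, 0.2989, 0.0738]
tcp_rot: [1.404, 2.81, 0.0]
ft_force: [-0.2, -0.5, 3.7]
finger_gap: 0.15
```

```bash
python3 -m creep '[0.005,0,0,0.03,0, 0.005,0,0,0.07,0, 0.005,0,0,0.12,0, 0.005,0,-0.05,0.146,-0.1, 0.005,0.005,-0.1,0.146,-0.2, 0.005,0.01,-0.16,0.146,-0.3, 0.005,0.015,-0.21,0.146,-0.4, 0.005,0.02,-0.26,0.146,-0.478, 0.005,0.025,-0.31,0.146,-0.478, 0.005,0.03,-0.36,0.146,-0.478,0.005,0.035,-0.41,0.146,-0.478,0.005,0.035,-0.44,0.146,-0.478]'
python3 -m creep '[0.005,0,-0.008,0,0,0.005,0,-0.012,0,0,0.005,0,-0.012,0,0]'
python3 - <<'E'
from h import *
s=bot.state();print(s["ee_pos"],s["q"],s["ft_force"])
for n in("scene","top"): cv2.imwrite(f"pics/{n}3.png",vision.snapshot(n)[:,:,::-1])
t=cv2.imread("pics/top3.png");s=cv2.imread("pics/scene3.png")
c=lambda im,x,y:cv2.resize(im[y:y+75,x:x+50],None,fx=8,fy=8,interpolation=2)
cv2.imwrite("pics/g3.png",np.hstack([c(t,285,145),c(s,220,160)]))
E
```

```text
time_s: 6.38
ee_pos: [0.5818, -0.1434, 0.2191]
tcp_rot: [-2.031, -2.396, 0.001]
ft_force: [0.4, 0.6, -0.5]
finger_gap: 0.153
time_s: 6.75
ee_pos: [0.5821, -0.1524, 0.2196]
tcp_rot: [-2.029, -2.399, -0.0]
ft_force: [1.2, -0.0, -1.1]
finger_gap: 0.152
[ 0.58209134 -0.15240827  0.21957386] [-3.33485265e-01  4.43843392e-01  1.51070650e+00  1.13016659e-04
  1.18726123e+00 -5.00258863e-01] [ 1.21516346 -0.01662256 -1.09495326]
```

View pics/g3.png

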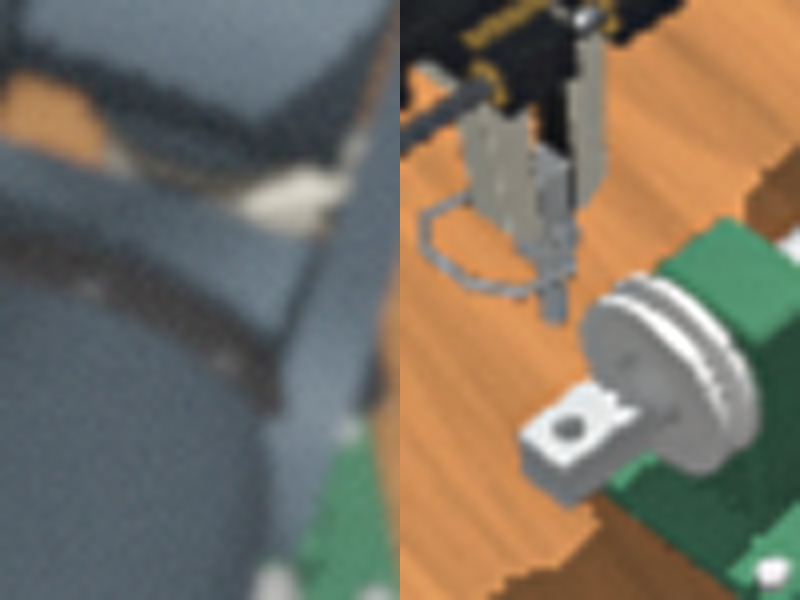

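View pics/scene3.png

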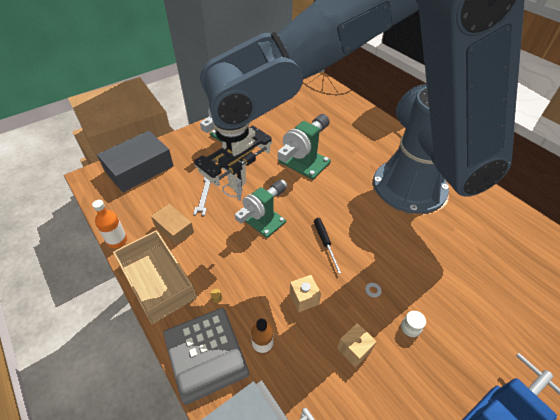

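Run:
```python
from h import *
f=lambda x,y:(220+(x-400+.5)/8-.5,160+(y+.5)/8-.5)
e=bot.state()["ee_pos"]
print("hole",onz("scene",f(570,428),.107))
print("tip",onz("scene",f(556,321),e[2]-.0518),e)
print("nose top corners",[onz("scene",f(*p),.107).round(4) for p in [(521,437),(565,467),(592,384),(636,410)]])
```

```text
hole [ 0.58073785 -0.15248592  0.107     ]
tip [ 0.58347774 -0.14978808  0.16788779] [ 0.5821449  -0.15231589  0.21968779]
nose top corners [array([ 0.5971, -0.1591,  0.107 ]), array([ 0.5918, -0.1384,  0.107 ]), array([ 0.5632, -0.1654,  0.107 ]), array([ 0.557 , -0.1459,  0.107 ])]
```

```bash
python3 -m creep '[0.005,-0.001,-0.002,-0.02,0.015,0.005,-0.001,-0.002,-0.04,0.015,0.005,-0.001,-0.002,-0.053,0.015,0.005,-0.001,-0.002,-0.053,0.015]'
python3 - <<'E'
from h import *
cv2.imwrite("pics/scene4.png",vision.snapshot("scene")[:,:,::-1])
s=cv2.imread("pics/scene4.png")
o=cv2.resize(s[187:237,220:280],None,fx=13,fy=12,interpolation=2)
cv2.imwrite("pics/g4.png",cv2.resize(s[190:235,222:276],None,fx=13,fy=13,interpolation=2))
print(bot.state()["ee_pos"],bot.state()["ft_force"])
E
```

```text
time_s: 7.35
ee_pos: [0.5808, -0.1547, 0.166]
tcp_rot: [-2.01, -2.412, 0.001]
ft_force: [0.5, -0.0, -0.4]
finger_gap: 0.146
[ 0.5811946  -0.15496762  0.16681538] [-0.58792057  0.15900079 -0.19198734]
```

View pics/g4.png

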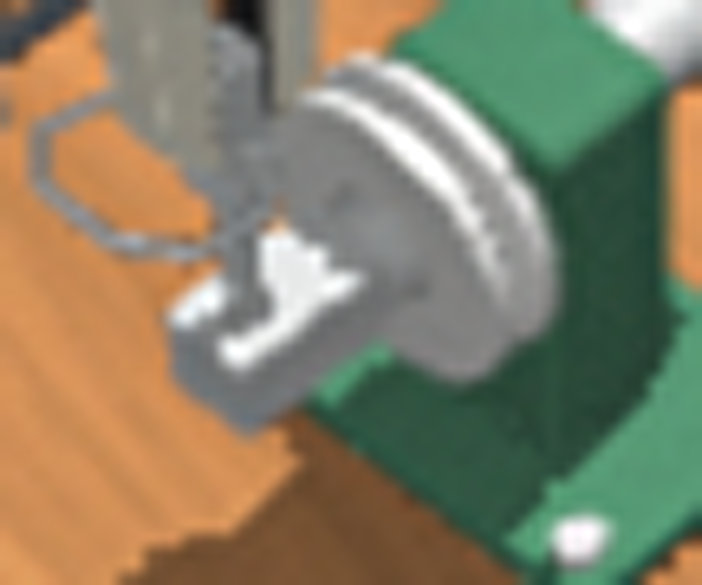

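```bash
python3 -m creep '[0.005,0,0,-0.004,0,0.005,0,0,-0.006,0,0.005,0,0,-0.007,0,0.005,0,0,-0.007,0]'; python3 -m creep '[0.005,0,0,-0.001,0,0.005,0,0,-0.002,0,0.005,0,0,-0.002,0]'
```

```text
time_s: 7.9
ee_pos: [0.5811, -0.1552, 0.1597]
tcp_rot: [2.012, 2.413, 0.0]
ft_force: [-0.1, 0.8, 0.1]
finger_gap: 0.147
time_s: 8.28
ee_pos: [0.5813, -0.1553, 0.1581]
tcp_rot: [2.011, 2.413, 0.0]
ft_force: [-1.1, 0.8, 4.1]
finger_gap: 0.146
```

```bash
python3 -m creep '[0.005,0,0,-0.0005,0,0.005,0,0,-0.001,0,0.005,0,0,-0.001,0]'
python3 - <<'E'
from h import *
cv2.imwrite("pics/scene5.png",vision.snapshot("scene")[:,:,::-1])
s=cv2.imread("pics/scene5.png")
cv2.imwrite("pics/g5.png",cv2.resize(s[195:225,225:265],None,fx=18,fy=18,interpolation=2))
for dz in(.107,.115): print(proj("scene",[.5812,-.155,dz]))
E
```

```text
time_s: 8.65
ee_pos: [0.5809, -0.155, 0.1562]
tcp_rot: [-2.011, -2.412, 0.0]
ft_force: [-0.1, 1.8, -1.3]
finger_gap: 0.151
[240.20074332 212.58564033]
[240.01686092 210.76277714]
```

View pics/g5.png

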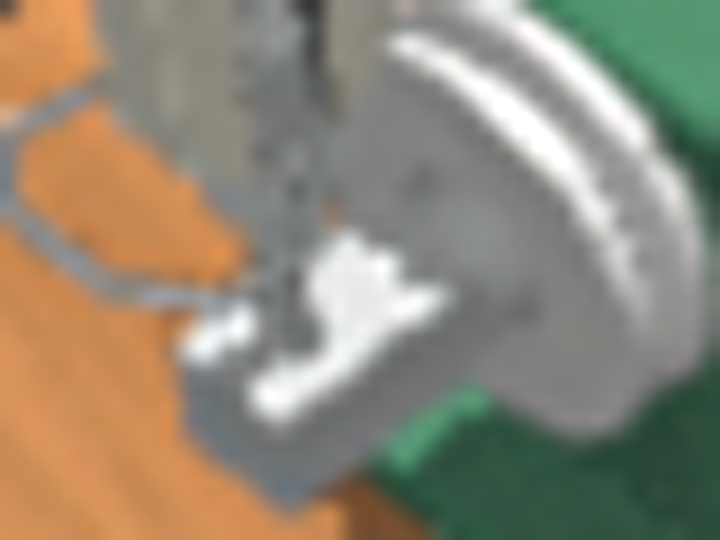

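The tip now reads 2.6 mm below the mouth and there is no contact force, so it seems to be entering the hole. I'll continue gently.

```bash
python3 -m creep '[0.005,0,0,-0.001,0,0.005,0,0,-0.002,0,0.005,0,0,-0.003,0,0.005,0,0,-0.003,0]';python3 -m creep '[0.005,0,0,-0.001,0,0.005,0,0,-0.002,0,0.005,0,0,-0.003,0,0.005,0,0,-0.003,0]'
```

```text
time_s: 9.2
ee_pos: [0.581, -0.1551, 0.1534]
tcp_rot: [-2.011, -2.413, -0.0]
ft_force: [-0.8, 3.6, -1.2]
finger_gap: 0.149
time_s: 9.7
ee_pos: [0.581, -0.1551, 0.1505]
tcp_rot: [-2.011, -2.413, -0.0]
ft_force: [-1.3, 4.0, -1.5]
finger_gap: 0.149
```

```bash
python3 -m creep '[0.005,-0.0003,0.0005,0,0,0.005,-0.0003,0.001,0,0,0.005,-0.0003,0.001,0,0]';python3 -m creep '[0.005,0,0,-0.002,0,0.005,0,0,-0.004,0,0.005,0,0,-0.006,0,0.005,0,0,-0.006,0]'
```

```text
time_s: 10.07
ee_pos: [0.5809, -0.1546, 0.1508]
tcp_rot: [2.011, 2.413, -0.0]
ft_force: [0.2, 0.2, -1.8]
finger_gap: 0.148
time_s: 10.58
ee_pos: [0.5807, -0.1542, 0.1444]
tcp_rot: [-2.011, -2.413, 0.0]
ft_force: [-0.4, -0.9, -1.6]
finger_gap: 0.147
```

```bash
python3 -m creep '[0.005,0,0,-0.003,0,0.005,0,0,-0.006,0,0.005,0,0,-0.009,0,0.005,0,0,-0.01,0,0.005,0,0,-0.01,0]';python3 -m creep '[0.005,0,0,-0.002,0,0.005,0,0,-0.004,0,0.005,0,0,-0.006,0,0.005,0,0,-0.008,0,0.005,0,0,-0.008,0]'
```

```text
time_s: 11.2
ee_pos: [0.5808, -0.1542, 0.1346]
tcp_rot: [-2.012, -2.413, -0.0]
ft_force: [-0.2, 0.4, -1.3]
finger_gap: 0.148
time_s: 11.82
ee_pos: [0.5807, -0.1542, 0.1264]
tcp_rot: [-2.011, -2.413, 0.0]
ft_force: [-0.2, 0.5, -1.4]
finger_gap: 0.152
```

```bash
python3 -m creep '[0.005,0,0,-0.002,0,0.005,0,0,-0.004,0,0.005,0,0,-0.005,0,0.005,0,0,-0.005,0]';python3 -m creep '[0.005,0,0,-0.0007,0,0.005,0,0,-0.001,0,0.005,0,0,-0.001,0]'
```

```text
time_s: 12.32
ee_pos: [0.5808, -0.1542, 0.1215]
tcp_rot: [-2.012, -2.413, 0.0]
ft_force: [-1.1, 0.1, -0.9]
finger_gap: 0.15
time_s: 12.7
ee_pos: [0.5808, -0.1542, 0.1208]
tcp_rot: [2.011, 2.413, 0.0]
ft_force: [0.6, -0.9, 2.1]
finger_gap: 0.149
```

```bash
python3 -m creep '[0.005,0,0,-0.0005,0,0.005,0,0,-0.0005,0,0.005,0,0,-0.0005,0]';python3 - <<'E'
from h import *
cv2.imwrite("pics/scene6.png",vision.snapshot("scene")[:,:,::-1])
s=cv2.imread("pics/scene6.png")
cv2.imwrite("pics/g6.png",cv2.resize(s[175:230,215:275],None,fx=10,fy=10,interpolation=2))
E
```

```text
time_s: 13.08
ee_pos: [0.5809, -0.1542, 0.1208]
tcp_rot: [2.011, 2.413, 0.0]
ft_force: [-1.8, 1.1, 5.8]
finger_gap: 0.146
```

View pics/g6.png

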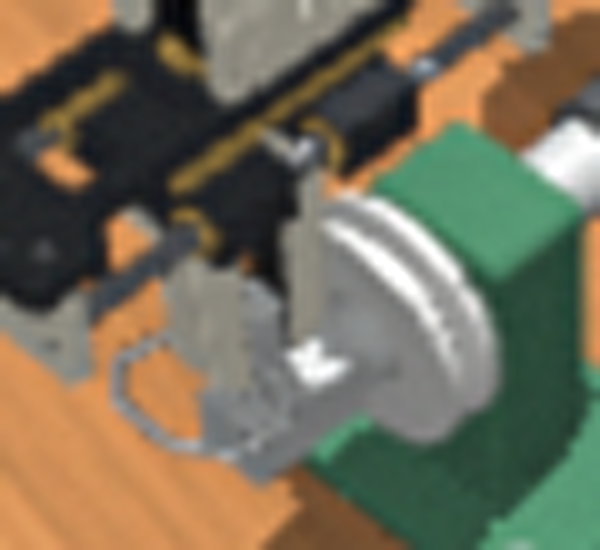

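```bash
python3 -m creep '[0.022,0,0,0.0005,0,0.022,0,0,0.0005,0,0.022,0,0,0.0005,0,0.022,0,0,0.0005,0]';python3 -m creep '[0.022,0,0,0.008,0,0.022,0,0,0.016,0,0.022,0,0,0.03,0,0.022,0,0,0.07,0,0.022,0,0,0.07,0,0.022,0,0,0.07,0]';python3 - <<'E'
from h import *
cv2.imwrite("pics/scene7.png",vision.snapshot("scene")[:,:,::-1])
s=cv2.imread("pics/scene7.png")
cv2.imwrite("pics/g7.png",cv2.resize(s[175:230,215:275],None,fx=10,fy=10,interpolation=2))
E
```

```text
time_s: 13.62
ee_pos: [0.5807, -0.1542, 0.1205]
tcp_rot: [-2.012, -2.413, 0.0]
ft_force: [0.3, 0.3, 1.9]
finger_gap: 0.236
time_s: 14.38
ee_pos: [0.5806, -0.1542, 0.1906]
tcp_rot: [-2.012, -2.413, 0.0]
ft_force: [-0.8, 0.2, 0.4]
finger_gap: 0.239
```

View pics/g7.png

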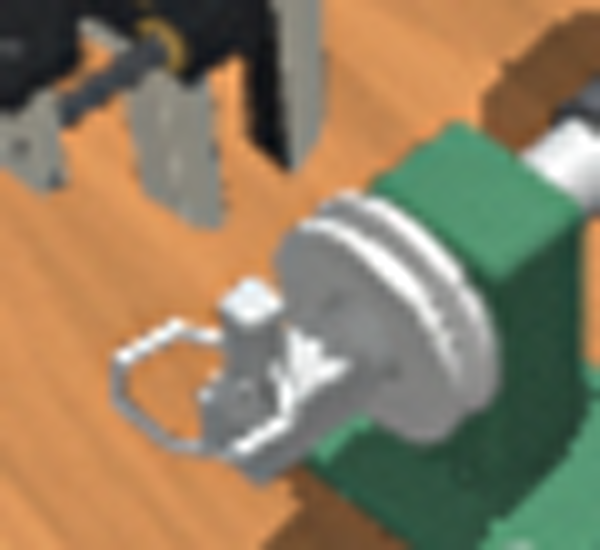

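```bash
python3 -m creep '[0.038,0.015,0.003,0,-0.17,0.038,0.0295,0.0054,0,-0.34,0.038,0.0295,0.0054,0,-0.51,0.038,0.0295,0.0054,0,-0.68,0.038,0.0295,0.0054,0,-0.85,0.038,0.0295,0.0054,0,-1.02,0.038,0.0295,0.0054,0,-1.19,0.038,0.0295,0.0054,0,-1.36,0.038,0.0295,0.0054,0,-1.53,0.038,0.0295,0.0054,0,-1.571,0.038,0.0295,0.0054,0,-1.571,0.038,0.0295,0.0054,0,-1.571]';python3 - <<'E'
from h import *
from scipy.spatial.transform import Rotation as R
s=bot.state();print(s["q"][5],R.from_rotvec(s["tcp_rot"]).as_matrix().round(3), s["ee_pos"])
u=np.array([.9836,.1805]);n=np.array([-.1805,.9836]);d=s["ee_pos"][:2]-[.5808,-.1542];print("u,n",d@u*1e3,d@n*1e3,s["finger_gap"]*93)
E
```

```text
time_s: 15.92
ee_pos: [0.6101, -0.1487, 0.1901]
tcp_rot: [-3.128, -0.285, 0.001]
ft_force: [-0.4, -0.4, -0.3]
finger_gap: 0.408
1.0756427258813475 [[ 0.984  0.181 -0.001]
 [ 0.181 -0.984  0.   ]
 [-0.001 -0.    -1.   ]] [ 0.61005111 -0.14874367  0.19012177]
u,n 29.75625774088525 0.08701924740658012 37.94300519358245
```

```bash
python3 -m creep '[0.038,0,0,-0.03,0,0.038,0,0,-0.055,0,0.038,0,0,-0.063,0,0.038,0,0,-0.064,0]';python3 -m creep '[0.038,0,0,-0.0015,0,0.038,0,0,-0.003,0,0.038,0,0,-0.0045,0,0.038,0,0,-0.006,0,0.038,0,0,-0.0075,0,0.038,0,0,-0.009,0]';python3 - <<'E'
from h import *
cv2.imwrite("pics/scene8.png",vision.snapshot("scene")[:,:,::-1])
s=cv2.imread("pics/scene8.png")
cv2.imwrite("pics/g8.png",cv2.resize(s[175:230,215:275],None,fx=10,fy=10,interpolation=2))
E
```

```text
time_s: 16.42
ee_pos: [0.6104, -0.1488, 0.1267]
tcp_rot: [-3.129, -0.284, 0.0]
ft_force: [0.3, -0.9, -0.3]
finger_gap: 0.408
time_s: 17.18
ee_pos: [0.6105, -0.149, 0.1177]
tcp_rot: [3.128, 0.284, 0.001]
ft_force: [2.4, -1.4, 4.0]
finger_gap: 0.411
```

View pics/g8.png

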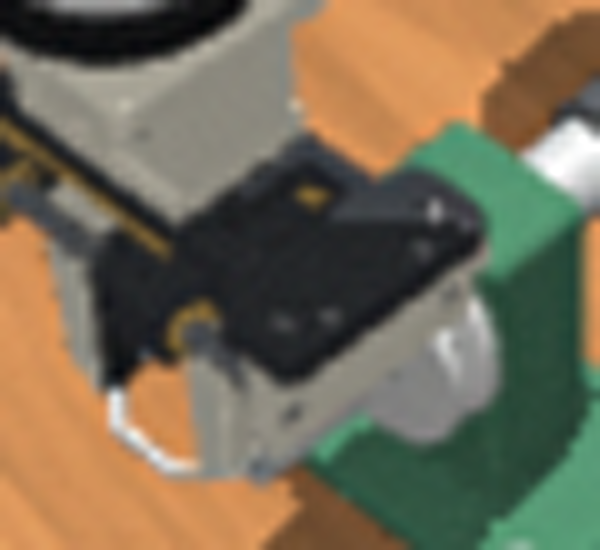

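```bash
python3 -m creep '[0.038,0,0,-0.0015,0,0.038,0,0,-0.003,0,0.038,0,0,-0.0045,0,0.038,0,0,-0.006,0,0.038,0,0,-0.0075,0,0.038,0,0,-0.009,0,0.038,0,0,-0.0105,0,0.038,0,0,-0.012,0]'
```

```text
time_s: 18.23
ee_pos: [0.6103, -0.1488, 0.1055]
tcp_rot: [-3.129, -0.284, 0.0]
ft_force: [-0.3, 0.1, 3.6]
finger_gap: 0.407
```

```bash
python3 -m creep '[0.038,-0.001,-0.0002,-0.002,0,0.038,-0.002,-0.0004,-0.0035,0,0.038,-0.0035,-0.0006,-0.005,0,0.038,-0.0049,-0.0009,-0.0068,0,0.038,-0.006,-0.0011,-0.0078,0,0.038,-0.0075,-0.0013,-0.009,0,0.038,-0.009,-0.0016,-0.01,0,0.038,-0.009,-0.0016,-0.01,0]'
```

```text
time_s: 19.23
ee_pos: [0.6011, -0.1504, 0.0955]
tcp_rot: [-3.129, -0.284, 0.0]
ft_force: [1.2, -0.3, 2.4]
finger_gap: 0.405
```

```bash
python3 -m creep '[0.038,-0.0015,-0.0003,-0.001,0,0.038,-0.003,-0.0005,-0.0018,0,0.038,-0.0044,-0.0008,-0.0026,0,0.038,-0.0044,-0.0008,-0.0026,0]';python3 -m creep '[0.038,-0.001,-0.0002,-0.001,0,0.038,-0.002,-0.0004,-0.002,0,0.038,-0.003,-0.0006,-0.002,0,0.038,-0.003,-0.0006,-0.002,0]'
python3 - <<'E'
from h import *
cv2.imwrite("pics/scene9.png",vision.snapshot("scene")[:,:,::-1])
s=cv2.imread("pics/scene9.png")
cv2.imwrite("pics/g9.png",cv2.resize(s[175:235,215:275],None,fx=10,fy=10,interpolation=2))
E
```

```text
time_s: 19.73
ee_pos: [0.5967, -0.1512, 0.0929]
tcp_rot: [-3.129, -0.284, 0.0]
ft_force: [2.4, -0.9, 1.9]
finger_gap: 0.405
time_s: 20.23
ee_pos: [0.5937, -0.1517, 0.0908]
tcp_rot: [-3.129, -0.284, 0.001]
ft_force: [3.3, 0.4, 0.4]
finger_gap: 0.406
```

View pics/g9.png

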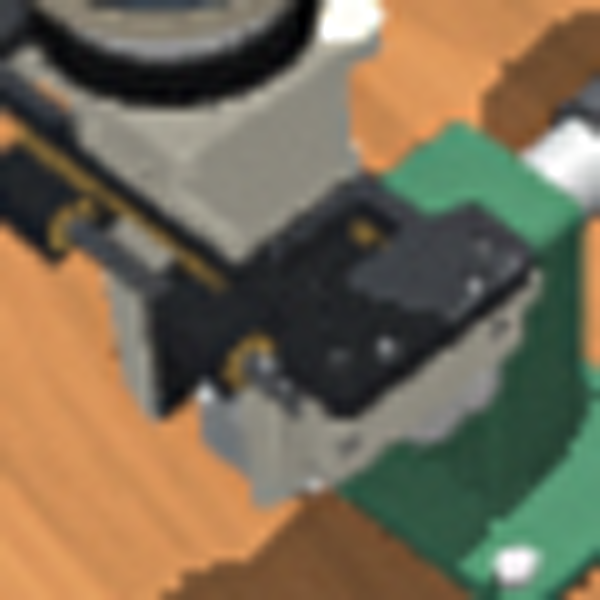

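```bash
for i in 1 2; do python3 -m creep '[0.038,-0.0007,-0.0001,0,0,0.038,-0.0013,-0.0002,0,0,0.038,-0.0013,-0.0002,0,0]'; done
```

```text
time_s: 20.65
ee_pos: [0.5933, -0.1518, 0.091]
tcp_rot: [3.129, 0.283, 0.003]
ft_force: [7.4, 1.3, -2.4]
finger_gap: 0.408
time_s: 21.02
ee_pos: [0.593, -0.1519, 0.0912]
tcp_rot: [3.128, 0.283, 0.007]
ft_force: [13.0, 3.4, -6.0]
finger_gap: 0.409
```

```bash
python3 -m creep '[0.038,0.003,0.0005,0,0,0.038,0.008,0.0014,0,0,0.038,0.015,0.0027,0,0,0.038,0.02,0.0036,0.02,0,0.038,0.02,0.0036,0.06,0,0.038,0.02,0.0036,0.11,0,0.038,0.06,0.03,0.11,0,0.038,0.1,0.06,0.11,0,0.038,0.1,0.1,0.11,0]'
python3 - <<'E'
from h import *
for n in("scene","top"): cv2.imwrite(f"pics/{n}10.png",vision.snapshot(n)[:,:,::-1])
t=cv2.imread("pics/top10.png");s=cv2.imread("pics/scene10.png")
c=lambda im,x,y:cv2.resize(im[y:y+60,x:x+40],None,fx=10,fy=10,interpolation=2)
cv2.imwrite("pics/g10.png",np.hstack([c(t,290,160),c(s,220,175)]))
E
```

```text
time_s: 22.15
ee_pos: [0.6928, -0.0514, 0.2001]
tcp_rot: [3.129, 0.283, -0.001]
ft_force: [0.7, -0.0, -0.7]
finger_gap: 0.408
```

View pics/g10.png

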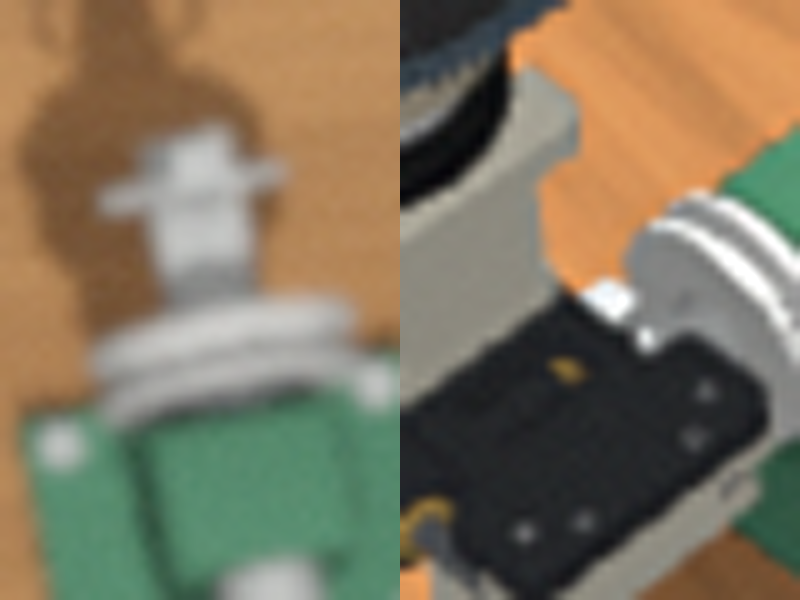

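```bash
python3 -m creep '[0.02,0,0.04,0.03,0,0,0,0.08,0.06,0,0,0,0.13,0.06,0,0,0,0.16,0.06,0,0,0,0.16,0.06,0]'
python3 - <<'E'
from h import *
for n in("scene",): cv2.imwrite(f"pics/{n}11.png",vision.snapshot(n)[:,:,::-1])
s=cv2.imread("pics/scene11.png")
cv2.imwrite("pics/g11.png",cv2.resize(s[185:235,220:275],None,fx=12,fy=12,interpolation=2))
E
```

```text
time_s: 22.88
ee_pos: [0.6911, 0.1091, 0.2609]
tcp_rot: [3.128, 0.287, -0.001]
ft_force: [0.3, 0.1, -0.5]
finger_gap: 0.005
```

View pics/g11.png

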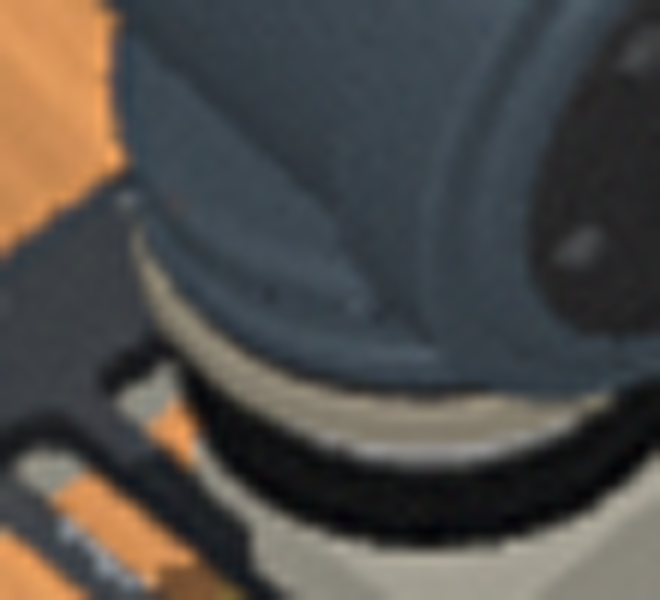

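```bash
python3 -m creep '[0,-0.02,-0.06,0,0,0,-0.05,-0.12,0,0,0,-0.08,-0.18,0,0,0,-0.1,-0.23,0,0,0,-0.11,-0.263,0,0,0,-0.11,-0.263,-0.03,0,0,-0.11,-0.263,-0.06,0,0,-0.11,-0.263,-0.06,0]'
python3 - <<'E'
from h import *
for n in("scene",): cv2.imwrite(f"pics/{n}12.png",vision.snapshot(n)[:,:,::-1])
s=cv2.imread("pics/scene12.png")
cv2.imwrite("pics/g12.png",cv2.resize(s[185:235,220:275],None,fx=12,fy=12,interpolation=2))
E
```

```text
time_s: 23.92
ee_pos: [0.5798, -0.1563, 0.1994]
tcp_rot: [-3.128, -0.281, 0.006]
ft_force: [-0.3, 0.5, -0.0]
finger_gap: 0.008
```

View pics/g12.png

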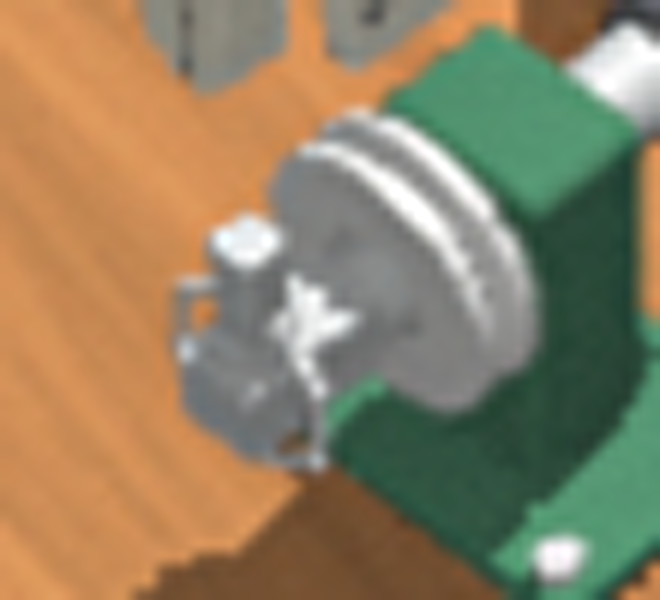

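```bash
python3 -m creep '[0,0.001,0.002,-0.02,0,0,0.001,0.002,-0.04,0,0,0.001,0.002,-0.052,0,0,0.001,0.002,-0.054,0,0,0.001,0.002,-0.054,0]'; python3 -m creep '[0,0,0,-0.001,0,0,0,0,-0.0015,0,0,0,0,-0.0015,0]';python3 -m creep '[0,0,0,-0.0005,0,0,0,0,-0.001,0,0,0,0,-0.001,0]'
```

```text
time_s: 24.6
ee_pos: [0.5827, -0.1535, 0.1479]
tcp_rot: [3.128, 0.283, 0.002]
ft_force: [-0.4, 1.1, 0.8]
finger_gap: 0.002
time_s: 24.98
ee_pos: [0.5823, -0.1532, 0.1457]
tcp_rot: [3.129, 0.284, 0.0]
ft_force: [-0.0, -0.2, 0.2]
finger_gap: 0.007
time_s: 25.35
ee_pos: [0.5822, -0.1532, 0.1445]
tcp_rot: [-3.129, -0.284, 0.0]
ft_force: [0.1, -0.6, -0.1]
finger_gap: 0.006
```

```bash
for i in 1 2; do python3 -m creep '[0,0,0,-0.0005,0,0,0,0,-0.001,0,0,0,0,-0.001,0]';done
```

```text
time_s: 25.72
ee_pos: [0.5822, -0.1532, 0.1434]
tcp_rot: [-3.129, -0.284, 0.0]
ft_force: [0.1, -0.3, 0.8]
finger_gap: 0.002
time_s: 26.1
ee_pos: [0.5825, -0.1533, 0.1433]
tcp_rot: [3.128, 0.284, 0.001]
ft_force: [-2.1, 0.4, 6.5]
finger_gap: 0.008
```

```bash
python3 -m creep '[0,0,0,0.01,0,0,0,0,0.04,0,0,0,0,0.08,0,0,0,0,0.12,0,0,0,0,0.12,0]'
python3 - <<'E'
from h import *
cv2.imwrite("pics/scene13.png",vision.snapshot("scene")[:,:,::-1])
s=cv2.imread("pics/scene13.png")
cv2.imwrite("pics/g13.png",cv2.resize(s[192:232,225:255],None,fx=15,fy=15,interpolation=2))
u=np.array([.9836,.1805]);n=np.array([-.1805,.9836]);h=np.array([.5808,-.1542])
for th in(1.43,1.3,1.1):
  for r,w in((10,24),(10,-24),(31,24),(31,-24),(42,11),(42,-11)):
    X=h+u*r*np.cos(th)/1e3+n*w/1e3
    p=proj("scene",[*X,.117-r*np.sin(th)/1e3]);print(th,r,w,((p-[225,192]+.5)*15).round())
E
```

```text
time_s: 26.72
ee_pos: [0.5835, -0.1536, 0.2661]
tcp_rot: [3.126, 0.283, 0.009]
ft_force: [0.4, -0.9, 0.5]
finger_gap: 0.004
1.43 10 24 [321. 390.]
1.43 10 -24 [149. 255.]
1.43 31 24 [316. 468.]
1.43 31 -24 [146. 333.]
1.43 42 11 [267. 471.]
1.43 42 -11 [189. 409.]
1.3 10 24 [316. 392.]
1.3 10 -24 [144. 258.]
1.3 31 24 [300. 477.]
1.3 31 -24 [130. 342.]
1.3 42 11 [246. 483.]
1.3 42 -11 [168. 421.]
1.1 10 24 [309. 396.]
1.1 10 -24 [136. 261.]
1.1 31 24 [277. 486.]
1.1 31 -24 [107. 351.]
1.1 42 11 [215. 496.]
1.1 42 -11 [137. 434.]
```

View pics/g13.png

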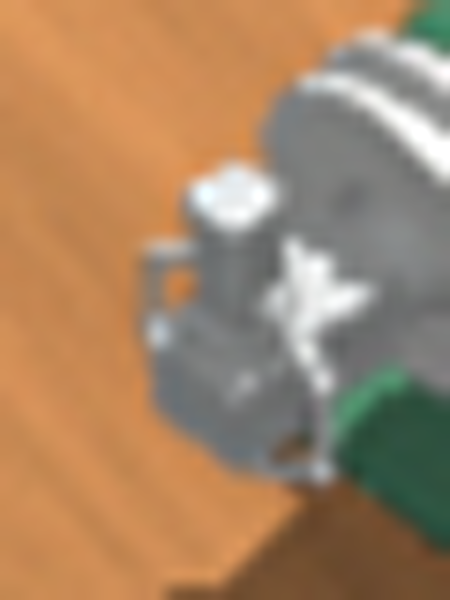

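View pics/scene13.png

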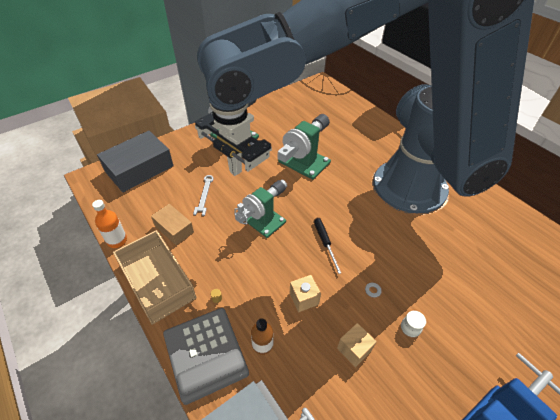

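The ring's corners are at crop pixels (322,470) and (155,330). The 1.43 rad stop predicts (316,468) and (146,333), so the ring is locked. The bystanders haven't moved and the arm is clear.

```bash
python3 -c "
from bench import bot
print(bot.sign_off())"
```

```text
the job is handed in; nothing more can be done
None
```

The linchpin is fully home in the smallest winder's nose, with its ring swung down over the free end and locked. I handed the job in at about 27 s; no verdict was reported.

- **Pin:** I took it from its stand, turned it to line up with the shaft and felt into the cross hole at about (0.581, -0.154). It slid in with one small sideways correction. The collar stopped at the expected height of 107 mm.
- **Ring:** I let go, then used the half-open fingers on either side of the nose to swing the ring down to its hard stop.
- **Seat check:** After locking, a light tap on the head met contact at 143.3 mm against the expected 143 mm, so the pin is still fully seated.
- **Lock check:** In the camera image the ring's corners sit within about 0.7 pixel of where the 1.43 rad stop predicts. Angles of 1.3 rad and less fit clearly worse.
- **Forces:** The largest reading I saw was about 15 N, at the ring's stop. That push also had about 6 N upward on the ring, which is why I tapped the head afterwards. Forces were only read at the end of each move.
- **Disagreements:** The two cameras differed by 2 to 3 mm on where the hole is, and touch settled it. One late picture was blocked by the arm, so I retook it from a clear pose.
- **Bystanders:** Nothing else on the bench looked moved in the last picture, by eye.

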